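# Shut the photometer and reset its interlock with the key pair

## Task

Push the photometer's sample-bay lid fully shut, and only then press the two green keys of the reset box well down, both together with one fingertip on each, hold them down for three seconds and let them come up again. Use fingertips only: do not lift, tip or shove the reset box, never press one key alone, and leave everything else on the bench where it stands.

Things in the scene. Friction and masses are not known exactly. Their poses are not given: they have to be found in the camera images.
- photometer: bench photometer fixed to the black bench: white housing on a blue plinth, 340 mm (its x) by 300 mm (its y), 150 mm high at its highest; origin at the centre of its underside. Its x axis points away from its front (the screen side, towards the robot). Its sample bay with the hinged lid is on its -y side
- lid (a joint): opening angle of the white sample-bay lid (blue strip on its free edge) in rad: 0 is fully shut, it starts between 0.55 and 0.95 and stops at 1.2. The hinge is stiff with friction (0.32 N m), so the lid stays where it is left and must be pushed all the way down; it has no latch or spring
- lid_hinge (a point): middle of the lid's hinge line, at the rear of the bay, 121 mm above the bench; does not move with the lid; axes as the photometer's. The hinge line runs along y. The lid is 228 mm long from the hinge towards -x, 146 mm wide and 16 mm thick, its underside on the hinge line
- lid_spot (a point): fixed point where the middle of the lid's upper face is when the lid is shut, 100 mm in front (-x) of the hinge line and 137 mm above the bench; axes as the photometer's. A fingertip coming straight down through this point meets the lid's upper face at any starting angle (at most 290 mm above the bench) and shuts it with under 5 N
- lid_edge (a point): middle of the lid's free edge (the blue strip), half-way through its thickness; moves with the lid; highest about 312 mm above the bench
- keybox: loose light-grey box with a blue base, 95 mm (its x) by 150 mm (its y), top at 50 mm, about 0.8 kg, resting freely on the bench; origin at the centre of its underside, z up. Two round green keys stand on it side by side along its y, 64 mm apart centre to centre, one at y = +32 mm and one at y = -32 mm
- key_left_top (a point): centre of the top of the green key on the box's +y side: cap 26 mm across, top 65 mm above the bench when up (15 mm above the box's top); moves with the key
- key_right_top (a point): the same for the key on the box's -y side
- key_left (a joint): how far the left key is pressed in m: 0 up, 0.008 fully down; counts as pressed beyond 0.005. Sprung: 1.5 N to start moving, 4.5 N fully down, comes back up by itself
- key_right (a joint): the same for the right key
- tube_rack: pink and green test-tube rack with capped tubes, 160 x 60 mm, 103 mm high; origin at the centre of its underside, long side along its x. Loose bystander that may change places with the key box
- amber_bottle: brown reagent bottle, 80 mm across, 170 mm high; origin at the centre of its underside. Loose bystander
- small_bottle: small brown reagent bottle, 60 mm across, 120 mm high; origin at the centre of its underside. Loose bystander
- beaker: empty glass beaker, 70 mm across, 90 mm high; origin at the centre of its underside. Loose bystander
- vial: amber vial with a white cap, 24 mm across, 47 mm high; origin at the centre of its underside. Loose bystander
- cuvette_case: open blue case of clear cuvettes, 60 x 90 mm, 44 mm high; origin at the centre of its underside. Loose bystander
- petri_dish: clear flat dish, 86 mm across, 15 mm high; origin at the centre of its underside. Loose bystander

How it is judged:
By the outcome, as a careful person would: the job done as asked, in the order asked, and still so for the second after the job is handed in, with the robot touching nothing.
It also fails if it takes over 58 s, if anything falls off the work surface, if the arm or the gripper's body presses on something with over 40 N, if the wrist force passes 120 N, or if a joint passes its speed limit or range.

## Robot

A 6-joint arm with a two-finger parallel gripper is mounted at the origin on the work surface. World frame = base frame: x ahead of the robot, y to its left, z up, the work surface at z = 0. Lengths are in mm, angles in degrees, forces in N, time in s.
With the tool pointing down it reaches from about 350 to 850 mm from the base axis. Payload 8.1 kg.
Tool frame: the origin (TCP) lies midway between the tips of the shut fingers; the grasp point (between the pads) lies 19 mm behind it; z points along the fingers, y is the line along which they close (so a half turn about z gives the same grasp; the last joint's range is limited). The gripper opens to 85 mm and grips with 20 to 120 N. Pads are 22 mm wide; open, the fingers measure 114 mm over their backs; the gripper's body (76 mm by 85 mm) begins 54 mm behind the grasp point. The pads swing forward as they close: fully open they stand 13 mm farther back than shut.
Start: joints at [-79.206, 7.471, 85.268, -0, 87.261, -4.893], TCP at [162.255, -577.649, 231.292] pointing down, gripper open.
Joint ranges: [-169.43, 169.43], [-51.17, 129.36], [1.28, 143.12], [-76.62, 256.62], [0, 156.53], [-152.29, 152.29]. Speed limits (degrees/s): [136.94, 136.94, 159.86, 180, 180, 180].

## Interface

Orientations are given as [roll, pitch, yaw] about the fixed x, y, z axes, in that order (R = Rz(yaw) Ry(pitch) Rx(roll)).
In Python, from bench import r gives the robot as it stands. The module is installed in compiled form; this text tells all that it offers.
- The arm moves only by the tool jog_arm, never from a script. Its argument "rows" is a list of rows, each a list of 2 entries, a list of its own where there are three numbers: the shift along the tool's x, y, z in mm, then the turn, a rotation vector about the tool's x, y, z in rad. A call has 1 to 10 rows; each row is the pose to reach, as a shift and turn from the pose commanded when the call began, along the tool's axes at that moment; what a row does not reach only later rows make up. A row lasts 1/10 s, in which the tool goes at most 50 mm and 8.59 degrees, less where a joint would pass 70% of its speed; a pose out of reach is approached as far as the arm can. A call with a gripper value outside its range is refused whole. "grip" is the finger opening in mm, from 0 to 85.4, set as the call begins (left out, the last holds). The fingers move at their own pace and stop on an object; "force" is the grip in N (left out, the last holds). Time passes only in rows, so rows that repeat a pose let the fingers close. It gives the time, the measured TCP pose, the force, the opening and the grip force at its end, in the units of the state.
- r.sense(): the state, without advancing time (a new reading comes with each control period).
- r.snapshot(name): name is "scene" or "top" or "wrist"; returns (picture, depth): 400x640x3 uint8, blue, green, red; 400x640 float32, mm along the optical axis (not along the pixel's ray), 0 where there is no reading.
- r.camera_params(name): a dict with "fx", "fy", "cx", "cy" (pixels), "dist_coeffs" ([k1, k2, p1, p2, k3] as OpenCV has them; the pictures are not rectified), "pose" (4x4, takes a point from camera to world coordinates); the wrist camera has in their place "tool_from_camera" (4x4, takes a point from camera to tool coordinates, whose origin is the TCP and whose axes are the flange's). Camera axes: x right, y down, z forward; pixel columns grow to the right and rows downward; lengths in mm; the calibration is good to about 2 mm. A picture is of the moment at which its call begins: read the wrist's pose just before it. camera_params takes no time and is no camera call.
- r.hand_in(): hands the job in; it is judged then, once.
The state is a dict: "time": time; "joint_pos": joint angles; "qd": joint speeds; "joint_efforts": joint torques, N m; "tool_pos": TCP position; "tcp_rot": TCP orientation; "ft_force": force on the tool from outside, world axes, zero at the start; "wrist_torque": the same for the moment, N m; "finger_gap": finger opening in mm; "grip_force": force on a finger pad.
Only numpy, scipy, OpenCV 4.12 (cv2) and the standard library are available. Lean on these libraries where they do the work, as an engineer would, in place of code of your own. Each camera call takes 0.05 s, during which the arm holds its last target. There are 200 camera calls.

## Working session

There is one attempt and no reset: what is moved stays moved. The work goes in short steps, Python scripts to look and compute and a tool call to move; the robot and the scene stay as the last step left them, time stands still between calls to the robot, and variables do not carry over. Pictures are saved under pics/ and viewed, at most 10 in all, crops included, and the job is handed in when it is done.

Besides the shell and the picture viewer there is one more tool, called after "Call:" as name([rows], argument=value, ...), one row to a line, values as JSON. jog_arm: Moves the arm, as the interface text tells. Its arguments: {"type":"object","properties":{"rows":{"type":"array"},"grip":{"type":"number"},"force":{"type":"number"}},"required":["rows"]}

```bash
mkdir -p pics
cat > h.py <<'E'
import numpy as np, cv2
from bench import r
def snap(n):
    p,d=r.snapshot(n); np.savez(f'/tmp/{n}.npz',p=p,d=d); return p,d
def load(n):
    z=np.load(f'/tmp/{n}.npz'); return z['p'],z['d']
def world(n,uv,z=None,depth=None,T=None):
    c=r.camera_params(n); K=np.array([[c['fx'],0,c['cx']],[0,c['fy'],c['cy']],[0,0,1.]])
    P=np.array(c['pose'] if T is None else T)
    q=cv2.undistortPoints(np.array(uv,float).reshape(-1,1,2),K,np.array(c['dist_coeffs'],float)).reshape(-1,2)
    ray=np.c_[q,np.ones(len(q))]
    if depth is not None: return (ray*np.reshape(depth,(-1,1)))@P[:3,:3].T+P[:3,3]
    w=ray@P[:3,:3].T; return P[:3,3]+w*((z-P[2,3])/w[:,2])[:,None]
E
python3 - <<'E'
from h import *
for n in ('top','scene'):
    p,d=snap(n); cv2.imwrite(f'pics/{n}1.png',p)
    print(n,np.round(np.array(r.camera_params(n)['pose']),2).tolist())
s=r.sense(); print(s)
E
```

```text
top [[-0.01, -0.98, 0.2, 358.45], [-1.0, 0.01, -0.01, 87.16], [0.01, -0.2, -0.98, 1298.26], [0.0, 0.0, 0.0, 1.0]]
scene [[0.34, 0.58, -0.74, 1396.34], [0.94, -0.21, 0.27, -224.8], [-0.0, -0.79, -0.61, 775.56], [0.0, 0.0, 0.0, 1.0]]
{'time': 0.1, 'joint_pos': array([-7.92055535e+01,  7.51176007e+00,  8.53230863e+01,  6.54007212e-04,
        8.72619014e+01, -4.89329568e+00]), 'qd': array([-0.13189222, -0.23616544, -0.19703618,  0.07246156, -0.00285169,
       -0.00517595]), 'joint_efforts': array([ 1.71649546e-03, -5.70950460e+01, -5.01941407e+01, -2.02360643e-04,
        8.15352949e-03,  7.79418838e-05]), 'tool_pos': array([ 162.1664624 , -577.15351697,  230.3386812 ]), 'tcp_rot': array([-1.79903661e+02, -8.90344047e-03,  1.56877029e+01]), 'ft_force': array([-0.19653368,  0.61569969,  0.33790924]), 'wrist_torque': array([ 0.010527  ,  0.01932355, -0.01407717]), 'grip_force': 0.0, 'finger_gap': 85.3797134339053}
```

View pics/top1.png

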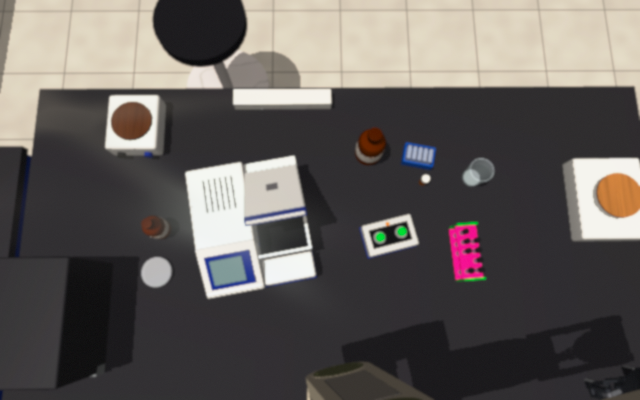

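View pics/scene1.png

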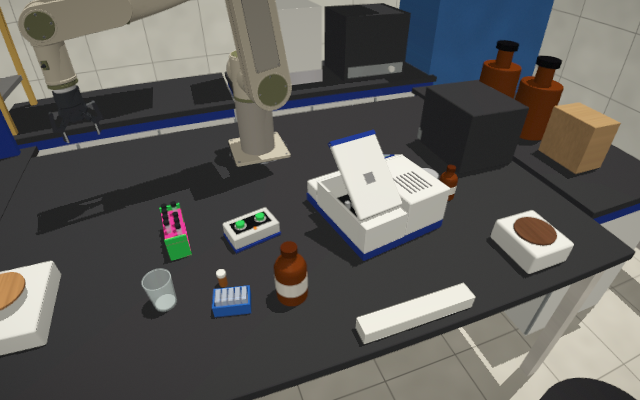

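The top view shows the open lid (x 245–305, y 160–220, blue strip at about (275,213)), the key box with its green keys at (380,237) and (401,231), and the tube rack at (467,250). The amber bottle is at (371,146). The scene view shows the same layout, and the lid is free to close.

Run:
```python
from h import *
for n in ('top','scene'):
    p,d=load(n); hsv=cv2.cvtColor(p,cv2.COLOR_BGR2HSV)
    g=cv2.inRange(hsv,(45,120,80),(75,255,255))
    k,l,st,c=cv2.connectedComponentsWithStats(g)
    print(n)
    for i in range(1,k):
        if st[i,4]>25: print('green',c[i].round(1),st[i,4],world(n,[c[i]],z=65).round(1), world(n,[c[i]],depth=[d[int(c[i][1]),int(c[i][0])]]).round(1))
    b=cv2.inRange(hsv,(105,110,40),(130,255,255))
    k,l,st,c=cv2.connectedComponentsWithStats(b)
    for i in range(1,k):
        if st[i,4]>40 :
            ys,xs=np.where(l==i); w=world(n,np.c_[xs,ys],depth=d[ys,xs]); print('blue',c[i].round(),st[i,4],np.median(w,0).round(), w.min(0).round(),w.max(0).round())
            if n=='top':
                for j in (xs.argmin(),xs.argmax()): print('   end',xs[j],ys[j],w[j].round())
p,d=load('top'); 
ys,xs=np.mgrid[150:300,180:325]; w=world('top',np.c_[xs.ravel(),ys.ravel()],depth=d[ys,xs].ravel())
m=(w[:,2]>90); 
for lo,hi in ((115,160),(140,160),(125,135)):
    q=w[(w[:,2]>lo)&(w[:,2]<hi)][:,:2].astype(np.float32); print(lo,hi,len(q),cv2.minAreaRect(q))
for uv in ((255,170),(295,165),(275,175),(275,190),(275,205),(215,200),(290,268),(210,240)):
    print(uv,world('top',[uv],depth=[d[uv[1],uv[0]]]).round())
```

```text
top
green [467.2 222.7] 72 [[ 548.9 -352.4   65. ]] [[ 546.6 -347.1   80. ]]
green [401.9 230.7] 77 [[ 527.5 -164.9   65. ]] [[ 527.8 -165.4   62.7]]
green [380.2 236.5] 71 [[ 511.6 -102.6   65. ]] [[ 511.8 -102.8   63.4]]
green [474.2 279.4] 79 [[ 389.4 -359.5   65. ]] [[ 389.1 -355.1   77.2]]
blue [417. 157.] 405 [ 748. -229.   24.] [ 358. -297.   -5.] [ 816.   87. 1298.]
   end 401 157 [ 766. -186.   -0.]
   end 436 149 [ 790. -296.    1.]
blue [ 23. 206.] 297 [638. 996. -65.] [358.  87. -79.] [ 794. 1001. 1298.]
   end 15 255 [482. 999. -62.]
   end 30 158 [792. 993. -68.]
blue [285. 212.] 71 [545. 152. 287.] [534. 105. 283.] [556. 213. 295.]
   end 259 216 [535. 213. 285.]
   end 305 207 [556. 105. 284.]
blue [233. 269.] 496 [423. 284. 123.] [374. 245.  97.] [465. 370. 148.]
   end 205 259 [448. 369. 142.]
   end 254 278 [399. 246. 102.]
scene
green [168.7 207.3] 27 [[ 379.4 -359.    65. ]] [[ 394.5 -357.    75.5]]
green [259.6 215.8] 60 [[ 516.9 -101.5   65. ]] [[ 512.4 -100.9   61.3]]
green [239.8 223.7] 58 [[ 532.7 -163.7   65. ]] [[ 528.5 -163.4   61.5]]
green [177.4 247. ] 
[... 502 characters left out ...]
9.] [ 498. -225.   -3.] [1396.  -47.  776.]
blue [232. 306.] 543 [ 789. -238.   21.] [ 689. -285.   -3.] [1396. -182.  776.]
115 160 7377 ((559.9027709960938, 257.6467590332031), (308.9439697265625, 300.52447509765625), 10.050007820129395)
140 160 5400 ((582.6014404296875, 262.501708984375), (261.9208984375, 299.6463317871094), 9.608198165893555)
125 135 506 ((568.058837890625, 257.0721740722656), (146.71710205078125, 377.7022705078125), 66.85369873046875)
(255, 170) [[694. 246. 118.]]
(295, 165) [[701. 134. 141.]]
(275, 175) [[667. 187. 163.]]
(275, 190) [[614. 182. 216.]]
(275, 205) [[566. 178. 260.]]
(215, 200) [[604. 347. 147.]]
(290, 268) [[426. 151.  74.]]
(210, 240) [[496. 356. 149.]]
```

Call:
jog_arm([
  [[0,0,-50],[0,0,0]],
  [[0,0,-100],[0,0,0]],
  [[626,-617,-100],[0,0,0]],
  [[626,-617,-100],[0,0,0]],
  [[626,-617,-100],[0,0,0]],
  [[626,-617,-100],[0,0,0]],
  [[626,-617,-100],[0,0,0]],
  [[626,-617,-100],[0,0,0]],
  [[626,-617,-100],[0,0,0]],
  [[626,-617,-100],[0,0,0]],
], grip=0, force=30)

```text
time: 1.1
tool_pos: [361.0, -228.4, 331.0]
tcp_rot: [-180.0, -0.0, 15.7]
ft_force: [1.1, -0.6, 0.7]
finger_gap: 0.1
grip_force: 0.0
```

Call:
jog_arm([
  [[340,-334,0],[0,0,0]],
  [[340,-334,0],[0,0,0]],
  [[340,-334,0],[0,0,0]],
  [[340,-334,0],[0,0,0]],
  [[340,-334,0],[0,0,0]],
  [[340,-334,0],[0,0,0]],
  [[340,-334,0],[0,0,0]],
  [[340,-334,0],[0,0,0]],
  [[340,-334,0],[0,0,0]],
  [[340,-334,0],[0,0,0]],
])

```text
time: 2.1
tool_pos: [598.1, 186.8, 329.8]
tcp_rot: [-179.9, 0.1, 15.8]
ft_force: [-0.6, -1.0, 0.6]
finger_gap: 0.3
grip_force: 0.0
```

Run:
```python
from h import *
s=r.sense(); print(s['time'],s['tool_pos'],s['tcp_rot'])
p,d=snap('wrist'); cv2.imwrite('pics/w1.png',p)
```

```text
2.1 [598.14778465 186.76932216 329.81550388] [-1.79948530e+02  8.37766050e-02  1.58272409e+01]
```

View pics/w1.png

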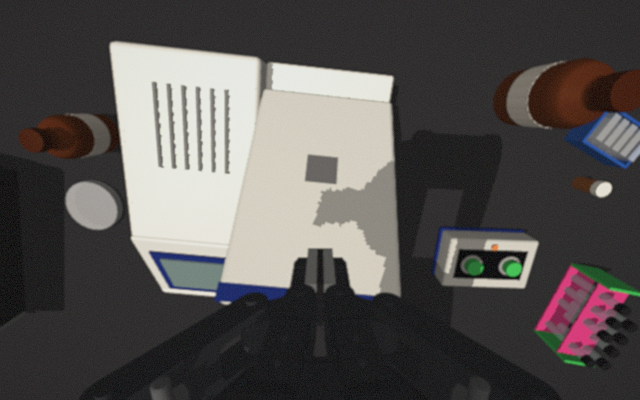

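The wrist view shows the fingertips (320,270) in the middle of the lid's width and no obstacle below. I'll push straight down.

Call:
jog_arm([
  [[0,0,40],[0,0,0]],
  [[0,0,75],[0,0,0]],
  [[0,0,90],[0,0,0]],
  [[0,0,100],[0,0,0]],
  [[0,0,110],[0,0,0]],
  [[0,0,120],[0,0,0]],
  [[0,0,130],[0,0,0]],
  [[0,0,140],[0,0,0]],
  [[0,0,150],[0,0,0]],
  [[0,0,160],[0,0,0]],
])

```text
time: 3.15
tool_pos: [597.6, 183.2, 170.6]
tcp_rot: [-180.0, -0.0, 15.7]
ft_force: [0.8, 0.0, 1.7]
finger_gap: -0.1
grip_force: 0.5
```

Call:
jog_arm([
  [[0,0,8],[0,0,0]],
  [[0,0,15],[0,0,0]],
  [[0,0,20],[0,0,0]],
  [[0,0,25],[0,0,0]],
  [[0,0,29],[0,0,0]],
  [[0,0,31],[0,0,0]],
  [[0,0,32],[0,0,0]],
  [[0,0,32],[0,0,0]],
])

```text
time: 3.95
tool_pos: [597.7, 183.2, 139.3]
tcp_rot: [180.0, -0.0, 15.7]
ft_force: [0.0, -0.3, 0.5]
finger_gap: 0.2
grip_force: 0.0
```

Call:
jog_arm([
  [[0,0,1],[0,0,0]],
  [[0,0,2],[0,0,0]],
  [[0,0,3],[0,0,0]],
  [[0,0,3],[0,0,0]],
])

```text
time: 4.35
tool_pos: [597.8, 183.2, 137.1]
tcp_rot: [180.0, -0.0, 15.7]
ft_force: [-1.9, 0.1, 5.2]
finger_gap: -0.0
grip_force: 2.4
```

Run:
```python
from h import *
p,d=snap('scene'); cv2.imwrite('pics/s2.png',cv2.resize(p[100:280,260:480],None,fx=3,fy=3))
s=r.sense(); print(s['tool_pos'],s['ft_force'])
```

```text
[597.78699814 183.25348083 137.06639974] [-2.8348173   0.08426274  5.47410401]
```

View pics/s2.png

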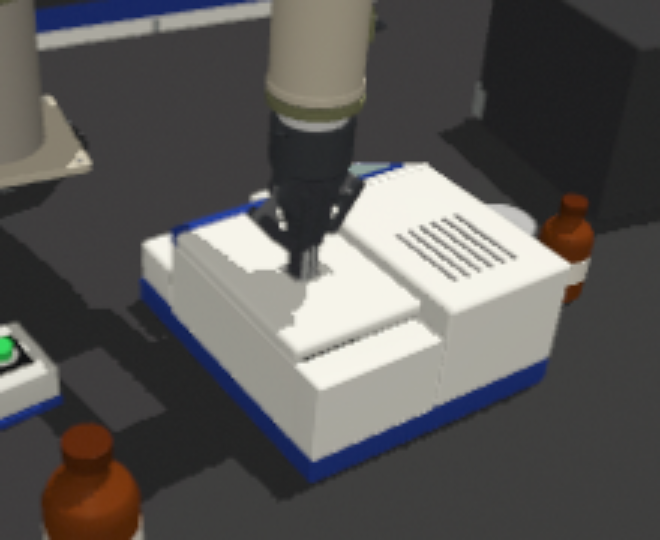

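The crop shows the lid lying flat in line with the housing and the fingertip on it at (305,265). I'll press a little more to make sure it's on its stop.

Call:
jog_arm([
  [[0,0,1],[0,0,0]],
  [[0,0,2],[0,0,0]],
  [[0,0,3],[0,0,0]],
  [[0,0,4],[0,0,0]],
  [[0,0,4],[0,0,0]],
])

```text
time: 4.9
tool_pos: [597.9, 183.2, 136.8]
tcp_rot: [180.0, -0.1, 15.7]
ft_force: [-16.1, -5.0, 29.8]
finger_gap: -0.1
grip_force: 14.5
```

Call:
jog_arm([
  [[0,0,-30],[0,0,0]],
  [[0,0,-80],[0,0,0]],
  [[0,0,-100],[0,0,0]],
  [[-160,284,-100],[0,0,0.02]],
  [[-160,284,-100],[0,0,0.02]],
  [[-160,284,-100],[0,0,0.02]],
  [[-160,284,-100],[0,0,0.02]],
  [[-160,284,-100],[0,0,0.02]],
  [[-160,284,-100],[0,0,0.02]],
  [[-160,284,-100],[0,0,0.02]],
], grip=50)

```text
time: 5.9
tool_pos: [519.2, -137.0, 232.4]
tcp_rot: [179.9, 0.0, 14.4]
ft_force: [0.6, 0.3, 0.6]
finger_gap: 49.9
grip_force: 0.0
```

Call:
jog_arm([
  [[0,0,0],[0,0,0]],
  [[0,0,0],[0,0,0]],
  [[0,0,0],[0,0,0]],
])

```text
time: 6.2
tool_pos: [520.6, -132.6, 232.2]
tcp_rot: [-180.0, -0.0, 14.6]
ft_force: [1.0, -0.1, 0.8]
finger_gap: 49.8
grip_force: 0.0
```

Run:
```python
from h import *
from scipy.spatial.transform import Rotation as R
s=r.sense(); print(s['time'],s['tool_pos'],s['tcp_rot'],s['finger_gap'])
p,d=snap('wrist'); cv2.imwrite('pics/w2.png',p)
T=np.eye(4); T[:3,:3]=R.from_euler('xyz',s['tcp_rot'],degrees=True).as_matrix(); T[:3,3]=s['tool_pos']
T=T@np.array(r.camera_params('wrist')['tool_from_camera'])
g=cv2.inRange(cv2.cvtColor(p,cv2.COLOR_BGR2HSV),(45,110,50),(80,255,255))
k,l,st,c=cv2.connectedComponentsWithStats(g)
for i in range(1,k):
    if st[i,4]>60:
        b=st[i]; print(b,c[i].round(1),world('wrist',[c[i]],z=65,T=T).round(1),world('wrist',[c[i]],depth=[d[int(c[i][1]),int(c[i][0])]],T=T).round(1))
n='top'; p,d=snap(n)
for uv in ((285,200),(275,230),(265,185),(285,240)): print(world(n,[uv],depth=[d[uv[1],uv[0]]]).round(1))
```

```text
6.2 [ 520.62529969 -132.55820347  232.21413624] [-1.79976686e+02 -9.89372422e-03  1.45847271e+01] 49.80029568043736
[280 177  22  23 389] [290.8 187.6] [[ 512.7 -101.8   65. ]] [[ 512.4 -101.8   63.9]]
[337 177  21  23 375] [346.9 188.1] [[ 527.9 -162.9   65. ]] [[ 527.7 -163.    63.8]]
[456 192  81  33 915] [495.4 207.9] [[ 548.3 -334.3   65. ]] [[ 546.5 -342.1   54.1]]
[421 290  20  16 201] [431.2 297. ] [[ 416.8 -307.8   65. ]] [[ 392.4 -333.9   23.6]]
[[604.8 161.8 133.8]]
[[522.9 187.9 136.9]]
[[646.4 216.1 136.3]]
[[495.7 161.1 138.9]]
```

View pics/w2.png

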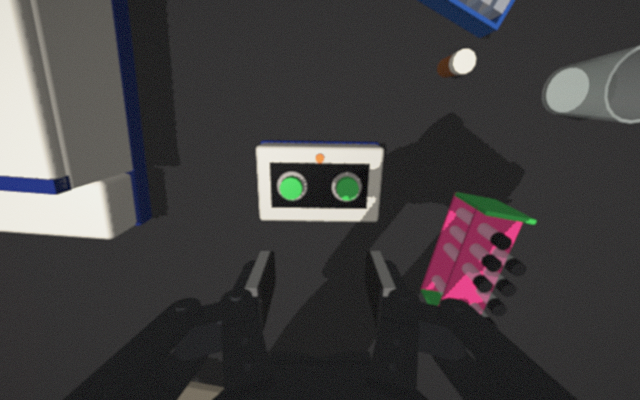

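The wrist view shows both keys, at (291,188) and (347,188), centred under the open fingers. Their spacing is 63 mm and their height 64 mm, matching the given sizes. The lid measures 134–139 mm high along its length, so it's shut. I'll open the fingers slightly and go down.

Call:
jog_arm([
  [[0,0,40],[0,0,0]],
  [[0,0,80],[0,0,0]],
  [[0,0,120],[0,0,0]],
  [[0,0,140],[0,0,0]],
  [[0,0,150],[0,0,0]],
  [[0,0,155],[0,0,0]],
  [[0,0,155],[0,0,0]],
  [[0,0,155],[0,0,0]],
], grip=55)

```text
time: 7.1
tool_pos: [521.6, -133.7, 78.9]
tcp_rot: [179.9, -0.1, 14.6]
ft_force: [0.7, -0.9, 0.1]
finger_gap: 55.3
grip_force: 0.0
```

Run:
```python
from h import *
s=r.sense(); print(s['tool_pos'],s['ft_force'],s['finger_gap'])
p,d=snap('wrist'); q,_=snap('scene')
cv2.imwrite('pics/k1.png',np.vstack([cv2.resize(p[180:360,200:440],(720,300)),cv2.resize(q[170:270,180:420],(720,300))]))
```

```text
[ 521.62688911 -133.66097201   78.92982297] [ 0.68999003 -0.88699177  0.09273823] 55.25133467185681
```

View pics/k1.png

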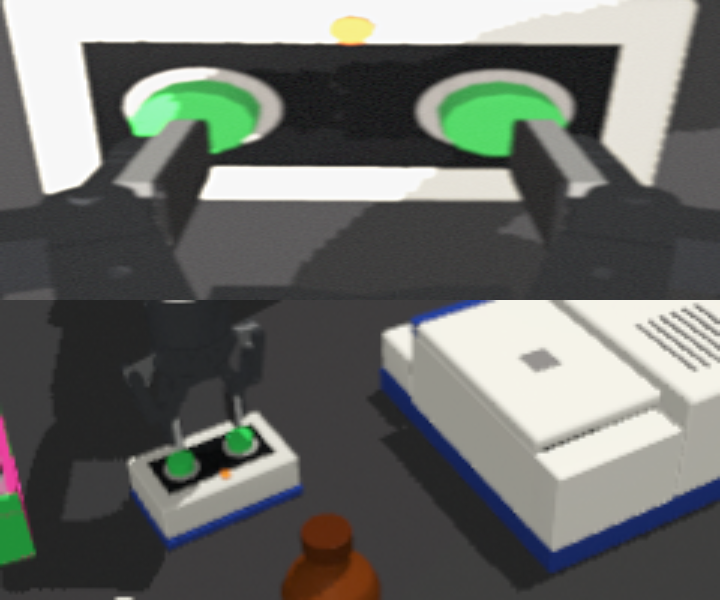

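Top crop: each fingertip is over its green key, with the pair about 2 mm too far right, so I'll shift left. Bottom crop: both tips stand above the keys and the lid is flat shut. I'll go down slowly.

Call:
jog_arm([
  [[0,-2,0],[0,0,0]],
  [[0,-2,5],[0,0,0]],
  [[0,-2,9],[0,0,0]],
  [[0,-2,12],[0,0,0]],
  [[0,-2,15],[0,0,0]],
  [[0,-2,17],[0,0,0]],
  [[0,-2,17],[0,0,0]],
  [[0,-2,17],[0,0,0]],
])

```text
time: 8.0
tool_pos: [519.7, -131.5, 60.4]
tcp_rot: [-180.0, 0.0, 14.5]
ft_force: [-1.7, 1.3, 3.1]
finger_gap: 54.3
grip_force: 1.6
```

Call:
jog_arm([
  [[0,0,1],[0,0,0]],
  [[0,0,2],[0,0,0]],
  [[0,0,3],[0,0,0]],
  [[0,0,3],[0,0,0]],
])

```text
time: 8.4
tool_pos: [520.0, -131.6, 57.4]
tcp_rot: [180.0, -0.0, 14.5]
ft_force: [-2.2, 0.7, 4.5]
finger_gap: 55.0
grip_force: 2.7
```

Call:
jog_arm([
  [[0,0,2],[0,0,0]],
  [[0,0,4],[0,0,0]],
  [[0,0,5],[0,0,0]],
  [[0,0,5],[0,0,0]],
])

```text
time: 8.8
tool_pos: [520.1, -131.6, 53.0]
tcp_rot: [180.0, -0.0, 14.5]
ft_force: [-4.1, 0.7, 9.8]
finger_gap: 55.1
grip_force: 4.9
```

Call:
jog_arm([
  [[0,0,1],[0,0,0]],
  [[0,0,1],[0,0,0]],
])

```text
time: 9.0
tool_pos: [520.2, -131.7, 52.9]
tcp_rot: [180.0, -0.0, 14.5]
ft_force: [-9.1, 2.1, 18.6]
finger_gap: 55.3
grip_force: 9.2
```

Run:
```python
from h import *
s=r.sense(); print(s['time'],s['tool_pos'],s['ft_force'],s['wrist_torque'],s['finger_gap'])
p,d=snap('wrist'); q,_=snap('scene')
cv2.imwrite('pics/k2.png',np.vstack([cv2.resize(p[180:360,200:440],(720,300)),cv2.resize(q[190:260,200:300],(720,300))]))
```

```text
9.0 [ 520.1865767  -131.66115534   52.91368714] [-9.11577691  2.11133136 18.64176146] [0.47802584 1.58237333 0.05689715] 55.34768080653731
```

View pics/k2.png

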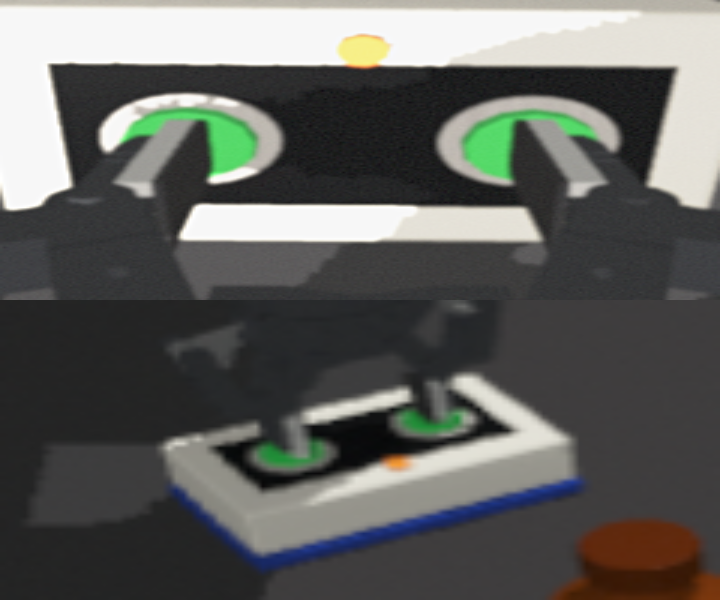

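Both crops show both green keys sunk evenly, one tip on each, and the box flat. I'll ease off the extra force slightly and hold.

Call:
jog_arm([
  [[0,0,-0.7],[0,0,0]],
  [[0,0,-0.7],[0,0,0]],
  [[0,0,-0.7],[0,0,0]],
  [[0,0,-0.7],[0,0,0]],
  [[0,0,-0.7],[0,0,0]],
  [[0,0,-0.7],[0,0,0]],
  [[0,0,-0.7],[0,0,0]],
  [[0,0,-0.7],[0,0,0]],
  [[0,0,-0.7],[0,0,0]],
  [[0,0,-0.7],[0,0,0]],
])

```text
time: 10.1
tool_pos: [520.2, -131.7, 53.0]
tcp_rot: [180.0, -0.0, 14.5]
ft_force: [-6.1, 2.3, 12.9]
finger_gap: 54.9
grip_force: 6.1
```

Call:
jog_arm([
  [[0,0,0],[0,0,0]],
  [[0,0,0],[0,0,0]],
  [[0,0,0],[0,0,0]],
  [[0,0,0],[0,0,0]],
  [[0,0,0],[0,0,0]],
  [[0,0,0],[0,0,0]],
  [[0,0,0],[0,0,0]],
  [[0,0,0],[0,0,0]],
  [[0,0,0],[0,0,0]],
  [[0,0,0],[0,0,0]],
])

```text
time: 11.1
tool_pos: [520.1, -131.7, 53.0]
tcp_rot: [180.0, -0.0, 14.5]
ft_force: [-7.5, 1.9, 12.1]
finger_gap: 54.7
grip_force: 6.1
```

Call:
jog_arm([
  [[0,0,0],[0,0,0]],
  [[0,0,0],[0,0,0]],
  [[0,0,0],[0,0,0]],
  [[0,0,0],[0,0,0]],
  [[0,0,0],[0,0,0]],
  [[0,0,0],[0,0,0]],
  [[0,0,0],[0,0,0]],
  [[0,0,0],[0,0,0]],
  [[0,0,0],[0,0,0]],
  [[0,0,0],[0,0,0]],
])

```text
time: 12.1
tool_pos: [520.1, -131.6, 53.0]
tcp_rot: [180.0, -0.0, 14.5]
ft_force: [-7.0, 2.1, 12.8]
finger_gap: 54.9
grip_force: 6.1
```

Call:
jog_arm([
  [[0,0,0],[0,0,0]],
  [[0,0,0],[0,0,0]],
  [[0,0,0],[0,0,0]],
])

```text
time: 12.4
tool_pos: [520.1, -131.6, 53.0]
tcp_rot: [180.0, -0.0, 14.5]
ft_force: [-5.4, 2.4, 12.2]
finger_gap: 54.8
grip_force: 6.1
```

Held from about 8.8 s to 12.4 s. Now I'll release straight up.

Call:
jog_arm([
  [[0,0,-4],[0,0,0]],
  [[0,0,-9],[0,0,0]],
  [[0,0,-16],[0,0,0]],
  [[0,0,-30],[0,0,0]],
  [[0,0,-60],[0,0,0]],
  [[0,0,-100],[0,0,0]],
  [[0,0,-150],[0,0,0]],
  [[0,0,-180],[0,0,0]],
  [[0,0,-180],[0,0,0]],
  [[0,0,-180],[0,0,0]],
])

```text
time: 13.4
tool_pos: [520.5, -131.8, 233.5]
tcp_rot: [179.9, -0.1, 14.5]
ft_force: [-0.6, -0.1, -1.5]
finger_gap: 54.9
grip_force: 0.0
```

Run:
```python
from h import *
from scipy.spatial.transform import Rotation as R
s=r.sense(); print(s['time'],s['tool_pos'])
p,d=snap('wrist'); 
T=np.eye(4); T[:3,:3]=R.from_euler('xyz',s['tcp_rot'],degrees=True).as_matrix(); T[:3,3]=s['tool_pos']
T=T@np.array(r.camera_params('wrist')['tool_from_camera'])
g=cv2.inRange(cv2.cvtColor(p,cv2.COLOR_BGR2HSV),(45,110,50),(80,255,255))
k,l,st,c=cv2.connectedComponentsWithStats(g)
for i in range(1,k):
    if st[i,4]>60: print(c[i].round(1),world('wrist',[c[i]],depth=[d[int(c[i][1]),int(c[i][0])]],T=T).round(1))
q,_=snap('scene'); cv2.imwrite('pics/end.png',q)
```

```text
13.4 [ 520.48854829 -131.79050197  233.49188183]
[291.4 187.7] [[ 512.3 -101.9   63.5]]
[347.2 188.1] [[ 527.7 -163.    64. ]]
[495.5 208.1] [[ 547.  -339.2   59.5]]
[431.1 296.8] [[ 391.5 -334.6   22.3]]
```

View pics/end.png

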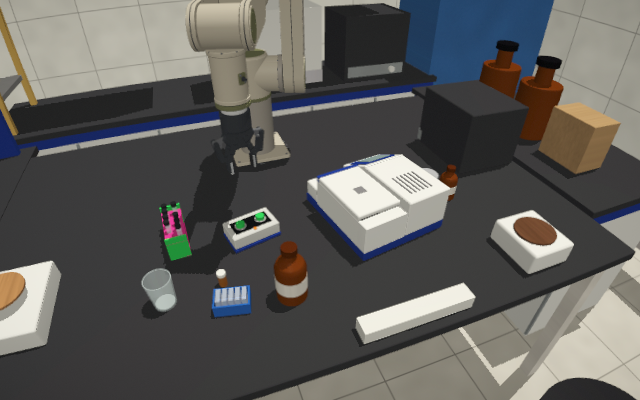

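The final view shows the lid shut at (360,190) and the keys up and unmoved at (240,224) and (260,216). Everything else is where it was, and the arm is clear.

```bash
python3 -c "
from bench import r
print(r.hand_in())"
```

```text
the job is handed in; nothing more can be done
None
```

The job is handed in: I pushed the lid onto its stop, then pressed both keys fully down together for about 3.6 s and released them, and the camera shows the key box and everything else where they stood.

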